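Winter tilt for the solar charger

TASK

The round tin is shading the solar charger: slide it over the shelf, upright and without lifting it, until it stands wholly on the round jute mat. Raise the charger's hinged panel to the winter tilt of 40 degrees from flat, let go of it and watch for two seconds that the friction hinge holds it there. Leave the other things on the shelf where they are.

Things in the scene. Friction and masses are not known exactly. Their poses are not given: they have to be found in the camera images.
- charger: Solar charger: black battery base 200 x 250 x 30 mm, screwed to the shelf, fixed. Origin: centre of its underside, on the shelf. Its x axis points from the panel's handle side to its hinge side (where the tin stands), z up. The hinge axis runs along its y, 105 mm from the origin in +x and 42 mm above the shelf.
- panel (a joint): Tilt of the solar panel, rad: 0 flat on the base, growing as the handle side rises, stop at 1.55; 40 degrees is 0.698. Framed panel with dark blue cells, 190 (from hinge side to free edge) x 250 x 16 mm, its near edge 10 mm from the hinge axis. The stiff hinge stays where it is left: at the handle, lifting takes about 8 N, pressing down about 3 N.
- panel_hinge (a point): Middle of the hinge axis, fixed to the charger's base.
- panel_handle (a point): Middle of the panel's steel handle, a round bar 10 mm thick, straight for 96 mm parallel to the hinge axis, 242 mm from that axis in the panel's middle plane; 37 mm clear gap to the frame, side arms 116 mm apart. At tilt t it lies 242*cos(t) mm from the hinge axis towards the charger's -x and 242*sin(t) mm above it.
- quadrant (a point): Middle of a thin white tilt scale fixed upright beside the panel, on the charger's -y side: a 90 degree arc of 80 mm radius about the hinge axis, up to 122 mm high, with a black tick every 10 degrees, longer at 0, 30, 60 and 90. A red pointer on the panel moves over it.
- tin: Round tin with a screw-top steel lid, teal with a cream band: 110 mm across (too wide for a gripper), 72 mm high, about 0.4 kg, loose. Origin: centre of its underside. It stands 60 to 100 mm clear of the charger's hinge side.
- mat: Round coiled jute mat, 160 mm across, under 2 mm thick and flat enough to slide onto, fixed. Origin: its centre, on the shelf.
- dish: Frosted glass dish with marbles lying in it, 104 mm across, 36 mm high, loose. Origin: centre of its underside. Leave alone.
- bowl: Small steel bowl with jacks in it, 100 mm across, 42 mm high, loose. Origin: centre of its underside. Leave alone.
- ball_center (a point): Centre of the red silicone ball, 58 mm across, loose on the shelf. Leave alone.
- scoop: Purple plastic scoop, 175 mm long, 57 mm wide, 34 mm high, loose. Origin: on its underside near the back of the trough; x axis towards the mouth. Leave alone.
- tumbler: Steel tumbler, 68 mm across, 95 mm high, loose. Origin: centre of its underside. Leave alone.
- notebook: Green exercise book, 153 x 203 x 12 mm, lying flat, loose. Origin: centre of its underside. Leave alone.

How it is judged (in metres and radians):
On the way:
1. the panel stands at 40 degrees (within 3), let go, and holds there for 1.5 s (value of joint panel between 0.646 and 0.751 rad and contact force between charger and the fingers below 0.05 N and contact force between charger and the arm below 0.05 N and velocity of joint panel between -0.03 and 0.03 rad/s), for 1.5 s.
At the end, for the whole second after the job is handed in: The panel, touched by nothing, stays at 40 degrees of tilt within 3 degrees, and the tin stands upright, at rest and wholly on the mat (centre within 25 mm of the mat's centre) (all of step 1 and horizontal distance between tin and mat below 0.025 m and height (world z) of tin below 0.004 m and angle between tin's own z axis and vertical below 0.05 rad and linear speed of tin below 0.01 m/s).
It fails at once if the tin is lifted off the shelf or tipped (15 mm, about 14 degrees) (height (world z) of tin above 0.015 m or angle between tin's own z axis and vertical above 0.25 rad).
It fails at once if another thing on the shelf (dish, bowl, ball, scoop, tumbler, exercise book) is moved more than 30 mm (distance of any of dish, bowl, ball_center, scoop, tumbler, notebook from where it was at the start of the episode above 0.03 m).
It also fails if it takes over 66 s, if anything falls off the work surface, if the arm or the gripper's body presses on something with over 40 N, if the wrist force passes 120 N, or if a joint passes its speed limit or range.

ROBOT

A 6-joint arm with a two-finger parallel gripper is mounted at the origin on the work surface. World frame = base frame: x ahead of the robot, y to its left, z up, the work surface at z = 0. Lengths are in m, angles in degrees, forces in N, time in s.
With the tool pointing down it reaches from about 0.375 to 0.975 m from the base axis. Payload 3.8 kg.
Tool frame: the origin (TCP) lies midway between the tips of the shut fingers; the grasp point (between the pads) lies 19 mm behind it; z points along the fingers, y is the direction in which the jaws open and shut (so a half turn about z gives the same grasp; the last joint's range is limited). The gripper opens to 88 mm and grips with 3 to 60 N. Pads are 18 mm wide; open, the fingers measure 123 mm over their backs; the gripper's body (75 mm by 187 mm) begins 45 mm behind the grasp point.
Start: joints at [-67.202, 15.12, 91.902, -0, 72.978, -2.114], TCP at [0.284, -0.612, 0.239] pointing down, gripper open.
Joint ranges: [-150.88, 150.88], [-54.13, 125.18], [17.81, 147.31], [-75.09, 255.09], [0, 152.58], [-146.25, 146.25]. Speed limits (degrees/s): [147.25, 147.25, 180, 180, 180, 180].

INTERFACE

Orientations are given as a 3x3 rotation matrix whose columns are the frame's x, y, z axes.
In Python, from cell import bot gives the robot as it stands.
- The arm moves only by the tool arm_command, never from a script. Its argument "deltas" is one flat list of numbers, 5 for each row, row after row: the shift along the tool's x, y, z in cm, then the turn about the tool's z in rad, then the opening, from -1 (shut) to 1 (fully open). A call has 1 to 12 rows; each row shifts and turns the pose as measured when the row begins, along the tool's axes as they then stand; what a row does not reach is not made up. A row lasts 1/8 s, in which the tool goes at most 62.5 mm and 10.7 degrees, less where a joint would pass 70% of its speed; a pose out of reach is approached as far as the arm can. A call is refused whole if a number of a shift passes 6.25 or a number of a turn 0.188, either way. A call with a gripper value outside its range is refused whole. The fingers move at their own pace and stop on an object; "force" is the grip in N (left out, the last holds). Time passes only in rows, so rows that do not move let the fingers close. It gives the time, the measured TCP pose, the force and the opening at its end, in the units of the state.
- bot.get_obs(): the state, without advancing time (a new reading comes with each control period).
- bot.camera(name): name is "scene" or "side" or "wrist"; returns the picture (400x640x3 uint8, blue, green, red); there is no depth.
- bot.get_calibration(name): a dict with "fx", "fy", "cx", "cy" (pixels), "origin" and "rotation" of the camera in the world; the wrist camera has in their place "T_tool_cam" (4x4, takes a point from camera to tool coordinates, whose origin is the TCP and whose axes are the flange's). Camera axes: x right, y up, looking along -z (the intrinsics and any distortion apply to the point x, -y, -z); pixel columns grow to the right and rows downward; lengths in m; the calibration is good to about 2 mm. A picture is of the moment at which its call begins: read the wrist's pose just before it. get_calibration takes no time and is no camera call.
- bot.hand_in(): hands the job in, once; it reports no verdict.
The state is a dict: "t": time; "qpos": joint angles; "joint_vel": joint speeds; "joint_torque": joint torques, N m; "position": TCP position; "orientation": TCP orientation; "ft_force": force on the tool from outside, world axes, zero at the start; "ft_torque": the same for the moment, N m; "gripper_width": finger opening in m.
Only numpy, scipy, OpenCV 4.12 (cv2) and the standard library are available. Lean on these libraries where they do the work, as an engineer would, in place of code of your own. Each camera call takes 0.05 s, during which the arm holds its last target. There are 200 camera calls.

## Working session

There is one attempt and no reset: what is moved stays moved. The work goes in short steps, Python scripts to look and compute and a tool call to move; the robot and the scene stay as the last step left them, time stands still between calls to the robot, and variables do not carry over. Pictures are saved under pics/ and viewed, about 8 in all and at most 12, crops included, and the job is handed in when it is done.

Besides the shell and the picture viewer there is one more tool, called in YAML: its name, and indented under it one key for each argument. arm_command: Moves the arm, as the interface text tells. Its arguments: {"type":"object","properties":{"deltas":{"type":"array"},"force":{"type":"number"}},"required":["deltas"]}

```bash
mkdir -p pics; ls
python3 - <<'E'
from cell import bot
import cv2
for n in("scene","side"):
    cv2.imwrite(f"pics/{n}0.png",bot.camera(n)); print(n,bot.get_calibration(n))
print(bot.get_calibration("wrist")); print(bot.get_obs())
E
```

```text
pics
scene {'fx': 468.0244372057438, 'fy': 468.0244372057438, 'cx': 313.96627872463796, 'cy': 202.15705223671782, 'origin': array([1.48168669, 0.8028087 , 0.99425846]), 'rotation': array([[-0.66725752, -0.43177623,  0.60690748],
       [ 0.74454644, -0.40902995,  0.52758421],
       [ 0.02044501,  0.80390533,  0.59440577]])}
side {'fx': 478.4847494453711, 'fy': 478.4847494453711, 'cx': 316.91740211051973, 'cy': 202.8735400661249, 'origin': array([0.48518513, 0.99598174, 0.9804982 ]), 'rotation': array([[-0.9967266 ,  0.06320156, -0.05041474],
       [-0.07967357, -0.66207598,  0.74518958],
       [ 0.01371876,  0.746767  ,  0.66494424]])}
{'fx': 312.3669580431996, 'fy': 312.3669580431996, 'cx': 320.36414253523566, 'cy': 206.4495523356898, 'T_tool_cam': array([[ 1.83683615e-04,  9.49149744e-01,  3.14824921e-01,
         8.13470799e-02],
       [ 9.99999792e-01,  2.00606280e-05, -6.43926523e-04,
         1.08717997e-04],
       [-6.17498280e-04,  3.14824973e-01, -9.49149543e-01,
        -1.45019810e-01],
       [ 0.00000000e+00,  0.00000000e+00,  0.00000000e+00,
         1.00000000e+00]])}
{'t': 0.1, 'qpos': array([-6.72019949e+01,  1.51619297e+01,  9.19716310e+01, -1.17970305e-03,
        7.29788068e+01, -2.11254356e+00]), 'joint_vel': array([ 0.04778735, -0.09194688, -0.15705072,  0.02472322,  0.08466696,
       -0.04804503]), 'joint_torque': array([ 2.90745111e-04, -5.03615892e+01, -3.58072400e+01,  7.30022136e-02,
        2.33233441e-02, -5.12301779e-05]), 'position': array([ 0.28407567, -0.61161167,  0.23756373]), 'orientation': array([[ 9.06963956e-01,  4.21207522e-01, -7.78075155e-04],
       [ 4.21208237e-01, -9.06962171e-01,  1.80033868e-03],
       [ 5.26314592e-05, -1.96057395e-03, -9.99998077e-01]]), 'ft_force': array([-0.13119259, -0.11083782,  0.30567115]), 'ft_torque': array([0.0161042 , 0.02041188, 0.00678959]), 'gripper_width': 0.08840986747376453}
```

View pics/scene0.png

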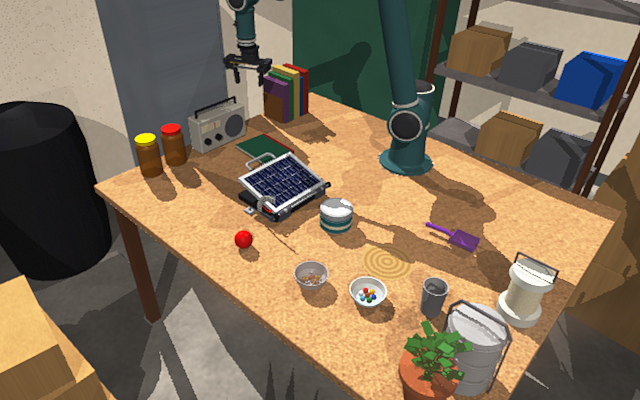

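View pics/side0.png

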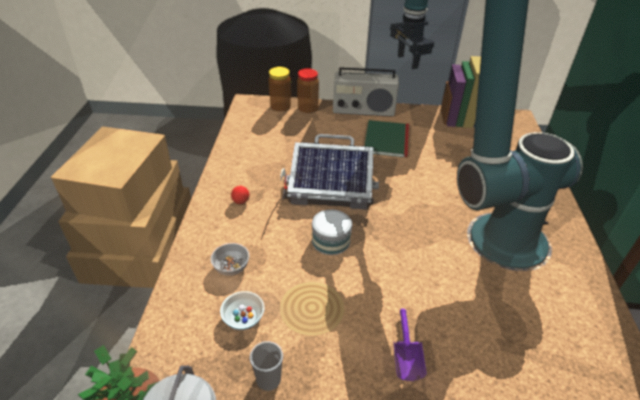

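The scene view shows the charger's panel around (283,185), the tin at (336,216), the mat at (387,262) and the ball at (243,239). The side view has the handle near (333,138), the tin lid at (332,225) and the mat at (311,307). I'll enlarge both to read them more closely.

Run:
```python
import cv2,numpy as np
a=cv2.imread("pics/scene0.png")[130:330,220:420]; b=cv2.imread("pics/side0.png")[125:345,200:400]
cv2.imwrite("pics/c1.png",cv2.resize(a,(800,800),interpolation=cv2.INTER_CUBIC)[:600])
cv2.imwrite("pics/c2.png",cv2.resize(b[:150],(800,600),interpolation=cv2.INTER_CUBIC))
```

```text
(no output)
```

View pics/c1.png

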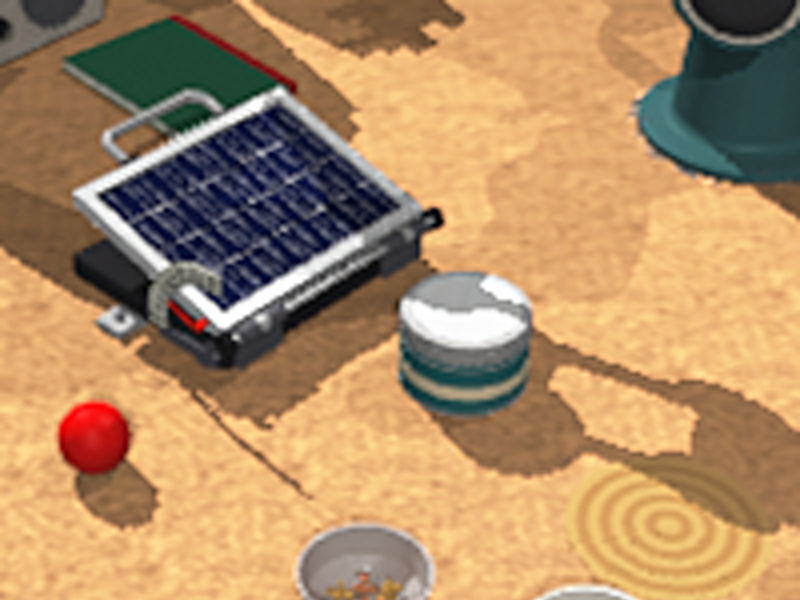

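View pics/c2.png

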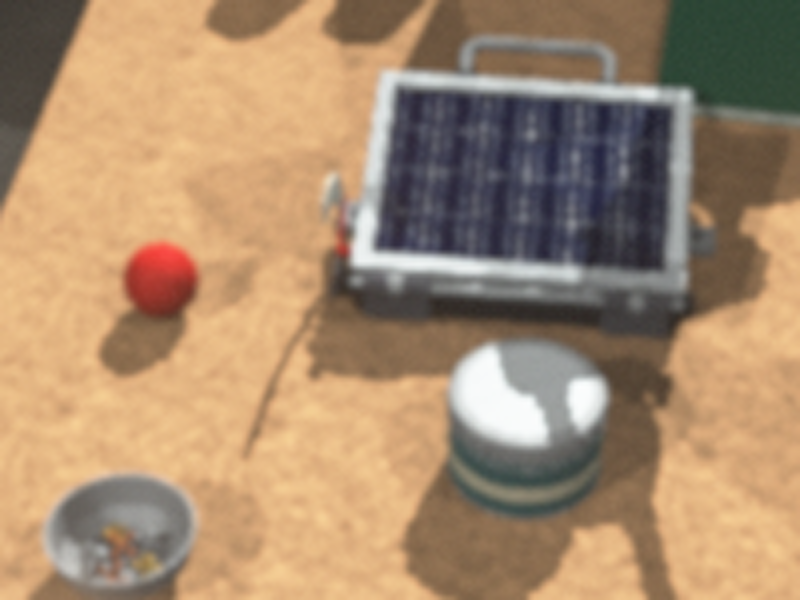

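The crops (4x) give me the panel frame corners, handle bar, lid centre and mat centre. Next I'll fit the charger pose and tilt, and triangulate the rest.

```bash
cat > h.py <<'E'
import numpy as np
from scipy.optimize import least_squares
from cell import bot
C={n:bot.get_calibration(n) for n in("scene","side")}
def proj(c,P):
    q=(np.atleast_2d(P)-c["origin"])@c["rotation"]
    return np.c_[c["cx"]-c["fx"]*q[:,0]/q[:,2], c["cy"]+c["fy"]*q[:,1]/q[:,2]]
def tri(uvs,z=None,x0=(.6,-.1,.05)):
    f=lambda p:np.concatenate([(proj(C[n],p)[0]-uv) for n,uv in uvs.items()]+([[1e4*(p[2]-z)]] if z is not None else []))
    r=least_squares(f,x0); return r.x.round(4),r.fun.round(1)
def wcam(o):
    w=bot.get_calibration("wrist"); T=np.eye(4); T[:3,:3]=o["orientation"]; T[:3,3]=o["position"]; T=T@w["T_tool_cam"]
    return dict(w,origin=T[:3,3],rotation=T[:3,:3])
def panel(x,y,yaw,t):
    ex=np.array([np.cos(yaw),np.sin(yaw),0]); ey=np.array([-ex[1],ex[0],0]); k=np.array([0,0,1.])
    h=np.array([x,y,0])+.105*ex+.042*k; d=-np.cos(t)*ex+np.sin(t)*k; n=np.sin(t)*ex+np.cos(t)*k
    return np.array([h+d*s+ey*w+n*m for s,w,m in[(.2,-.125,.008),(.2,.125,.008),(.01,.125,.008),(.01,-.125,.008),(.242,0,0)]])
E
python3 - <<'E'
from h import *
s0=np.array([220,130]);d0=np.array([200,125])
S=np.array([(75,193),(278,88),(425,208),(222,330),(150,116)])/4+s0
D=np.array([(380,75),(692,92),(690,277),(350,265),(538,46)])/4+d0
f=lambda p:np.concatenate([(proj(C["scene"],panel(*p))-S).ravel(),(proj(C["side"],panel(*p))-D).ravel()])
r=min((least_squares(f,(.5,-.3,a,.3)) for a in(-2,0,2,1)),key=lambda r:r.cost)
print(r.x,np.degrees(r.x[2:]),r.fun.round(1)); print(panel(*r.x).round(3))
x,y,a,t=r.x; ex=np.array([np.cos(a),np.sin(a)]); print("hinge",np.array([x,y])+.105*ex,"ex",ex)
for n,u,v,z in[("tin",(336.2,207.8),(332.2,223.2),.072),("mat",(386.7,261),(311,307),.001),("ball",(243.2,239),(240.2,194.7),.029),("bowl",(311,271),(230,256),.042),("dish",(368,288),(242,309),.036)]:
    print(n,tri({"scene":u,"side":v},z))
E
```

```text
[ 0.52024666 -0.18497882 -4.71524795  0.25603518] [-270.16380671   14.66973496] [-0.6 -0.1 -0.2 -0.4 -0.4 -0.8  0.5 -0.6 -0.7  0.3  0.  -0.7  0.  -0.3
 -0.7  2.4  0.6  0.1  0.1  0.6]
[[ 0.645 -0.272  0.1  ]
 [ 0.395 -0.271  0.1  ]
 [ 0.396 -0.087  0.052]
 [ 0.646 -0.088  0.052]
 [ 0.52  -0.314  0.103]]
hinge [ 0.52054685 -0.07997925] ex [0.00285896 0.99999591]
tin (array([0.5078, 0.0562, 0.072 ]), array([ 0.7, -0.9, -0.7, -0.2, -0. ]))
mat (array([0.5423, 0.286 , 0.001 ]), array([-0.3,  0.4,  0.3,  0.1,  0. ]))
ball (array([ 0.7923, -0.0853,  0.029 ]), array([-0.,  0.,  0.,  0.,  0.]))
bowl (array([0.7644, 0.1737, 0.042 ]), array([-0.3,  0.8,  0.6, -0.1,  0. ]))
dish (array([0.7021, 0.3303, 0.036 ]), array([-0.1,  1.2,  0.7, -0.4,  0. ]))
```

arm_command:
  deltas: [0,0,0,0.145,-0.3,0,0,0,0.145,-0.3,0,0,0,0.145,-0.3,0,0,0,0,-0.3]
  force: 30

```text
t: 0.6
position: [0.2834, -0.6101, 0.2344]
orientation: [[1.0, -0.012, -0.003], [-0.012, -1.0, 0.007], [-0.003, -0.007, -1.0]]
ft_force: [-0.6, -0.4, 0.4]
gripper_width: 0.05
```

arm_command:
  deltas: [3.4,-4.2,0,0,-0.3,3.4,-4.2,0,0,-0.3,3.4,-4.2,0,0,-0.3,3.4,-4.2,0,0,-0.3,3.4,-4.2,0,0,-0.3,3.4,-4.2,0,0,-0.3,3,-3.6,0,0,-0.3]

```text
t: 1.48
position: [0.5224, -0.3173, 0.2333]
orientation: [[1.0, 0.002, -0.004], [0.002, -1.0, 0.008], [-0.004, -0.008, -1.0]]
ft_force: [-1.0, -1.3, -0.7]
gripper_width: 0.0308
```

Run:
```python
from h import *
import cv2
o=bot.get_obs(); im=bot.camera("wrist"); cv2.imwrite("pics/w1.png",im); print(o["position"])
c=wcam(o); print(proj(c,panel(.5202,-.185,np.radians(89.84),.256)).round(0)); print(proj(c,o["position"]).round(0))
```

```text
[ 0.52242725 -0.31733202  0.23326352]
[[265.  48.]
 [277. 311.]
 [130. 284.]
 [ 80.  55.]
 [317. 199.]]
[[319. 267.]]
```

View pics/w1.png

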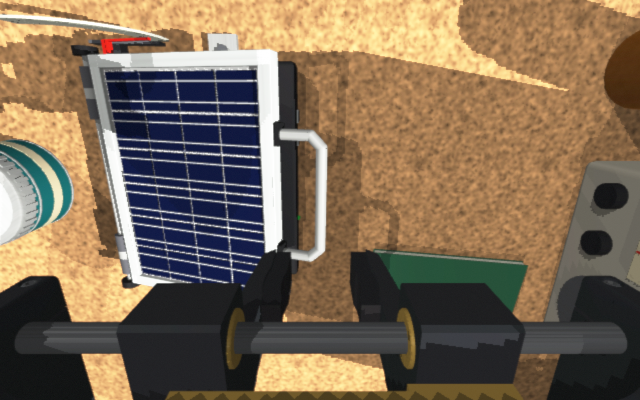

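The bar runs from (322,147) to (322,243) and the fingers straddle it. The tool is about 1 mm from the bar in y, so I'll go down and grip.

arm_command:
  deltas: [0,0,3.5,0,-0.3,0,0,3.5,0,-0.3,0,0,3.5,0,-0.3,0,0,2.7,0,-0.3,0,0,0.6,0,-0.3]

```text
t: 2.15
position: [0.5277, -0.3096, 0.0925]
orientation: [[1.0, 0.024, 0.001], [0.024, -1.0, 0.01], [0.001, -0.01, -1.0]]
ft_force: [-0.1, 0.1, -0.3]
gripper_width: 0.0307
```

arm_command:
  deltas: [-0.4,0.7,0,0.02,-0.3,0,0.1,0,0,-0.3,0,0,0,0,-1,0,0,0,0,-1,0,0,0,0,-1]
  force: 25

```text
t: 2.78
position: [0.525, -0.3163, 0.0954]
orientation: [[1.0, 0.003, 0.004], [0.003, -1.0, 0.014], [0.004, -0.014, -1.0]]
ft_force: [1.2, 2.4, -4.5]
gripper_width: 0.009
```

arm_command:
  deltas: [0,-0.3,-1.0,0,-1,0,-0.3,-1.0,0,-1,0,-0.4,-1.0,0,-1,0,-0.4,-1.0,0,-1,0,-0.5,-1.0,0,-1,0,-0.5,-1.0,0,-1,0,-0.5,-0.9,0,-1,0,-0.6,-0.9,0,-1,0,0,0,0,-1]

```text
t: 3.9
position: [0.5255, -0.2768, 0.1774]
orientation: [[1.0, 0.004, 0.006], [0.003, -1.0, 0.019], [0.006, -0.019, -1.0]]
ft_force: [1.4, 2.6, -4.3]
gripper_width: 0.009
```

arm_command:
  deltas: [0,-0.45,-0.6,0,-1,0,-0.45,-0.6,0,-1,0,0,0,0,-1,0,0,0,0,-1]

```text
t: 4.4
position: [0.5256, -0.2671, 0.1897]
orientation: [[1.0, 0.003, 0.007], [0.003, -1.0, 0.019], [0.007, -0.019, -1.0]]
ft_force: [3.1, 1.5, -7.6]
gripper_width: 0.009
```

Run:
```python
from h import *
import cv2
o=bot.get_obs(); a=bot.camera("scene")[130:230,230:350]; b=bot.camera("side")[110:210,260:380]
print(o["position"],o["ft_force"])
cv2.imwrite("pics/p1.png",np.hstack([cv2.resize(i,(400,400),interpolation=cv2.INTER_CUBIC) if 0 else cv2.resize(i,(400,333),interpolation=cv2.INTER_CUBIC) for i in(a,b)]))
d=o["position"][1:]-np.array([-.3163,.0954]); L=np.hypot(*d); D=2*np.arcsin(L/.484); m=np.arctan2(d[0],d[1]); print("t0",m-D/2,"t",m+D/2)
```

```text
[ 0.52555893 -0.26708409  0.1897202 ] [ 3.12199721  1.51703622 -7.58380202]
t0 0.25931142360357406 t 0.702552627795245
```

arm_command:
  deltas: [0,0,0,0,-0.35,0,0,0,0,-0.35,0,0,0,0,-0.35]

```text
t: 4.88
position: [0.5254, -0.2698, 0.1927]
orientation: [[1.0, 0.003, 0.008], [0.003, -1.0, 0.015], [0.008, -0.015, -1.0]]
ft_force: [0.7, -0.1, 0.3]
gripper_width: 0.0286
```

arm_command:
  deltas: [0,0,-1,0,-0.35,0,0,-1,0,-0.35,0,0,-1,0,-0.35,0,0,-2,0,-0.35,0,0,-3,0,-0.35,0,0,-3,0,-0.35,0,0,0,0,-0.35]

```text
t: 5.75
position: [0.5252, -0.2724, 0.3132]
orientation: [[1.0, 0.003, 0.012], [0.003, -1.0, 0.011], [0.012, -0.011, -1.0]]
ft_force: [0.2, 0.1, -0.1]
gripper_width: 0.0285
```

Run:
```python
from h import *
import cv2
o=bot.get_obs(); a=bot.camera("scene")[140:240,225:345]; b=bot.camera("wrist")
print(o["position"],o["ft_force"]); cv2.imwrite("pics/w2.png",b)
s=cv2.resize(a,(720,600),interpolation=cv2.INTER_CUBIC); cv2.imwrite("pics/p2.png",s)
c=wcam(o)
for t in(.646,.698,.751):
  p=panel(.5205,-.189,np.radians(89.84),t); print(t,proj(c,p).round(0).tolist(),((proj(C["scene"],p)-[225,140])*6).round(0).tolist())
```

```text
[ 0.52524839 -0.27241282  0.31317322] [ 0.19579411  0.10318632 -0.06056376]
0.646 [[283.0, 57.0], [290.0, 309.0], [193.0, 259.0], [169.0, 71.0], [327.0, 205.0]] [[108.0, 148.0], [423.0, -9.0], [605.0, 244.0], [306.0, 429.0], [226.0, 14.0]]
0.698 [[273.0, 55.0], [283.0, 313.0], [193.0, 259.0], [168.0, 71.0], [318.0, 208.0]] [[115.0, 141.0], [431.0, -17.0], [606.0, 245.0], [307.0, 429.0], [234.0, 4.0]]
0.751 [[263.0, 54.0], [275.0, 318.0], [192.0, 259.0], [167.0, 71.0], [308.0, 211.0]] [[123.0, 134.0], [439.0, -24.0], [607.0, 245.0], [308.0, 429.0], [244.0, -6.0]]
```

View pics/p2.png

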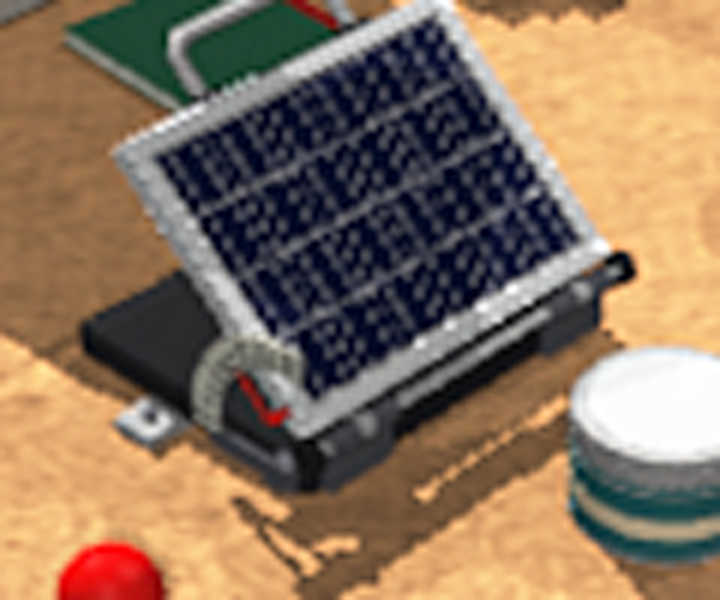

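The frame's free corner is at about (115,152) in the crop, roughly fitting 0.67 to 0.70. The wrist view resolves this better.

Run:
```python
import cv2
cv2.imwrite("pics/w2c.png",cv2.resize(cv2.imread("pics/w2.png")[30:280,120:360],(576,600),interpolation=cv2.INTER_CUBIC))
```

```text
(no output)
```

View pics/w2c.png

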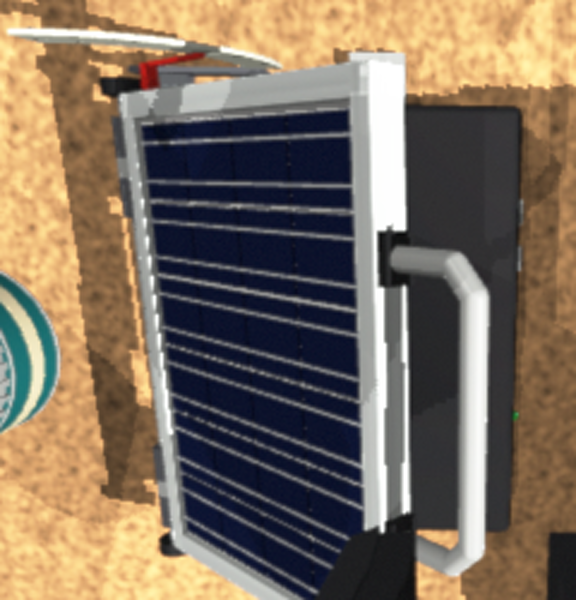

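Run:
```python
from h import *
o=bot.get_obs(); c2=wcam(o)
c1=wcam(dict(position=np.array([.52243,-.31733,.23326]),orientation=np.array([[1,.002,-.004],[.002,-1,.008],[-.004,-.008,-1]])))
S=np.array([(75,193),(278,88),(425,208),(222,330),(150,116)])/4+[220,130]
D=np.array([(380,75),(692,92),(690,277),(350,265),(538,46)])/4+[200,125]
W2=np.array([(362,65),(122,97),(472,420)])/2.4+[120,30]; i2=[0,3,4]
P2=np.array([(115,152),(608,245),(302,432)])/6+[225,140]; j2=[0,2,3]
def f(p):
  a=panel(*p[:3],p[3]); b=panel(*p[:3],p[4])
  return np.concatenate([(proj(C["scene"],a)-S).ravel(),(proj(C["side"],a)-D).ravel()*[1]*1,(proj(c1,a)[[3,4]]-[(90,55),(322,195)]).ravel()/2,(proj(c2,b)[i2]-W2).ravel()/2,(proj(C["scene"],b)[j2]-P2).ravel()])
r=least_squares(f,(.52,-.187,np.pi/2,.26,.7),loss="soft_l1"); print(r.x, (f(r.x)).round(1))
print("sd",np.sqrt(np.diag(np.linalg.inv(r.jac.T@r.jac))).round(4))
```

```text
[ 0.52007863 -0.18777122  1.56686343  0.24212738  0.70074636] [-1.2  0.2 -0.8 -0.1 -1.  -1.1 -0.1 -1.  -1.3  0.7  0.3 -0.6  0.  -0.3
 -0.7  1.9  0.8 -0.6  0.2  0.9 -3.1  0.3 -0.3  1.4  0.7 -2.4 -2.2 -1.1
  0.2  1.4  0.4 -1.9  0.   0.1  1.2 -0.4]
sd [0.001  0.0013 0.0076 0.0108 0.0119]
```

All the estimates put the panel at about 0.70 rad, released. Next is the tin: rotate so tool x points along tin→mat, about 81.5° in the world.

arm_command:
  deltas: [0,0,0,-0.178,0.15,0,0,0,-0.178,0.15,0,0,0,-0.178,0.15,0,0,0,-0.178,0.15,0,0,0,-0.178,0.15,0,0,0,-0.178,0.15,0,0,0,-0.178,0.15,0,0,0,-0.178,0.15,0,0,0,0,0.15]

```text
t: 6.98
position: [0.5157, -0.2666, 0.2892]
orientation: [[0.099, 0.995, -0.021], [0.995, -0.098, 0.03], [0.028, -0.024, -0.999]]
ft_force: [0.4, -0.1, -0.4]
gripper_width: 0.0508
```

arm_command:
  deltas: [5,-1,0,-0.05,0.15,5,-1,0,0,0.15,5,-1,0,0,0.15,5,-1,0,0,0.15,3,-0.8,0,0,0.15,0,0,0,0,0.15]

```text
t: 7.72
position: [0.4789, -0.0274, 0.29]
orientation: [[0.072, 0.997, -0.031], [0.997, -0.071, 0.034], [0.032, -0.033, -0.999]]
ft_force: [1.1, -0.4, 0.0]
gripper_width: 0.0509
```

Run:
```python
from h import *
import cv2
o=bot.get_obs(); b=bot.camera("wrist"); print(o["position"],o["orientation"].round(3).tolist()); cv2.imwrite("pics/w3.png",b)
c=wcam(o); print(proj(c,[(.508,.056,.072),(.5423,.286,.001),o["position"]]).round(0).tolist())
```

```text
[ 0.47891407 -0.02742915  0.28997742] [[0.072, 0.997, -0.031], [0.997, -0.071, 0.034], [0.032, -0.033, -0.999]]
[[348.0, 106.0], [366.0, -111.0], [321.0, 267.0]]
```

View pics/w3.png

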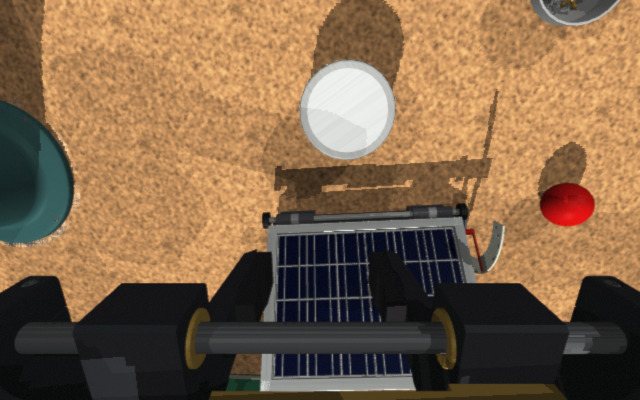

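Lid centre at (348,109), predicted (348,106), so the tin is at about (0.508, 0.053). I'll correct the heading and lateral offset, then descend.

arm_command:
  deltas: [-0.3,2.0,0,0.08,0.15,-0.1,0.5,4,0,0.15,0,0,4,0,0.15,0,0,4,0,0.15,0,0,4,0,0.15,0,0,0,0,0.15]

```text
t: 8.52
position: [0.5008, -0.0381, 0.1231]
orientation: [[0.172, 0.985, -0.031], [0.985, -0.171, 0.03], [0.024, -0.036, -0.999]]
ft_force: [0.3, 0.2, 0.7]
gripper_width: 0.0508
```

arm_command:
  deltas: [0.9,-0.3,0,-0.03,0.15,0,0,3,0,0.15,0,0,3,0,0.15,0,0,2.5,0,0.15,0,0,1,0,0.15,0,0,0,0,0.15]

```text
t: 9.28
position: [0.5084, -0.0273, 0.0385]
orientation: [[0.141, 0.99, -0.01], [0.99, -0.14, 0.027], [0.026, -0.014, -1.0]]
ft_force: [0.4, -0.5, -0.4]
gripper_width: 0.0507
```

arm_command:
  deltas: [0,-1.2,0.8,0,0.15,0,-0.1,0.5,0,0.15,0,0,0,0,0.15]

```text
t: 9.65
position: [0.4967, -0.0252, 0.0279]
orientation: [[0.14, 0.99, -0.005], [0.99, -0.14, 0.027], [0.026, -0.009, -1.0]]
ft_force: [-0.8, 0.7, -0.4]
gripper_width: 0.0509
```

arm_command:
  deltas: [1.2,0,0,0,0.15,1.2,0,0,0,0.15,1.2,0,0,0,0.15,1.2,0,0,0,0.15,1.2,0,0,0,0.15,1.2,0,0,0,0.15,1.2,0,0,0,0.15,1.2,0,0,0,0.15]

```text
t: 10.65
position: [0.5106, 0.0759, 0.0302]
orientation: [[0.14, 0.99, -0.006], [0.99, -0.14, 0.026], [0.025, -0.01, -1.0]]
ft_force: [-0.3, -0.8, -1.9]
gripper_width: 0.0504
```

arm_command:
  deltas: [1.2,0,0.1,0,0.15,1.2,0,0.1,0,0.15,1.2,0,0.1,0,0.15,1.2,0,0,0,0.15,1.2,0,0,0,0.15,1.2,0,0,0,0.15,1.2,0,0,0,0.15,1.2,0,0,0,0.15,1.2,0,0,0,0.15,1.2,0,0,0,0.15,0,0,0,0,0.15]

```text
t: 12.02
position: [0.5286, 0.2044, 0.0302]
orientation: [[0.139, 0.99, -0.006], [0.99, -0.139, 0.026], [0.025, -0.01, -1.0]]
ft_force: [0.1, -0.8, 0.2]
gripper_width: 0.0508
```

Run:
```python
from h import *
import cv2
o=bot.get_obs(); a=bot.camera("scene")[180:330,280:480]; b=bot.camera("side")[190:340,220:420]
print(o["position"],o["orientation"].round(3).tolist(),o["ft_force"].round(1))
cv2.imwrite("pics/m1.png",np.vstack([cv2.resize(i,(400,300),interpolation=cv2.INTER_CUBIC) for i in(a,b)]))
```

```text
[0.52863867 0.20435755 0.03018367] [[0.139, 0.99, -0.006], [0.99, -0.139, 0.026], [0.025, -0.01, -1.0]] [ 0.1 -0.8  0.2]
```

View pics/m1.png

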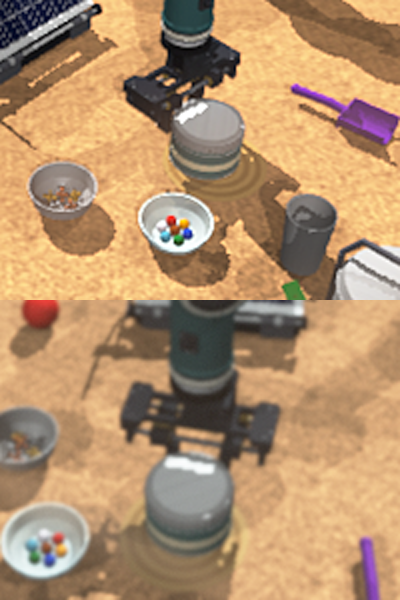

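The tin is nearly over the mat: lid centre at about (384,242.5) in the scene view and (314,283.5) in the side view. The dish and bowl are untouched.

Run:
```python
from h import *
p=tri({"scene":(384,242.5),"side":(314,283.5)},.072); print(p)
o=bot.get_obs(); d=np.array([.5423,.286,0])-[*p[0][:2],0]; print(d, (d@o["orientation"]).round(4))
```

```text
(array([0.54  , 0.2688, 0.072 ]), array([ 0.7, -1.5, -0.9, -0. , -0. ]))
[0.0023 0.0172 0.    ] [ 0.0173 -0.0001  0.0004]
```

arm_command:
  deltas: [0.7,0,0,0,0.15,0.7,0,0,0,0.15,0.5,0,0,0,0.15,0,0,0,0,0.15]

```text
t: 12.62
position: [0.5307, 0.2223, 0.0302]
orientation: [[0.141, 0.99, -0.008], [0.99, -0.14, 0.025], [0.023, -0.011, -1.0]]
ft_force: [-0.1, -0.2, 0.1]
gripper_width: 0.051
```

arm_command:
  deltas: [-2,0,0,0,0.15,-3,0,-1,0,0.15,-3,0,-4,0,0.15,-1,0,-5,0,0.15,0,0,-5,0,0.15,0,0,-4,0,0.15,0,0,0,0,0.15]

```text
t: 13.5
position: [0.5173, 0.1191, 0.2234]
orientation: [[0.143, 0.99, -0.007], [0.989, -0.143, 0.024], [0.023, -0.01, -1.0]]
ft_force: [-0.4, 0.0, -0.8]
gripper_width: 0.0508
```

Run:
```python
from h import *
import cv2
o=bot.get_obs(); a=bot.camera("scene")[140:320,230:470]; b=bot.camera("side")[190:340,220:420]
print(o["t"],o["position"],o["ft_force"].round(1))
cv2.imwrite("pics/m2.png",np.vstack([cv2.resize(a,(480,360)),cv2.resize(b[70:,:],(480,192),interpolation=cv2.INTER_CUBIC)]))
```

```text
13.5 [0.51731308 0.11914231 0.22338669] [-0.4  0.  -0.8]
```

View pics/m2.png

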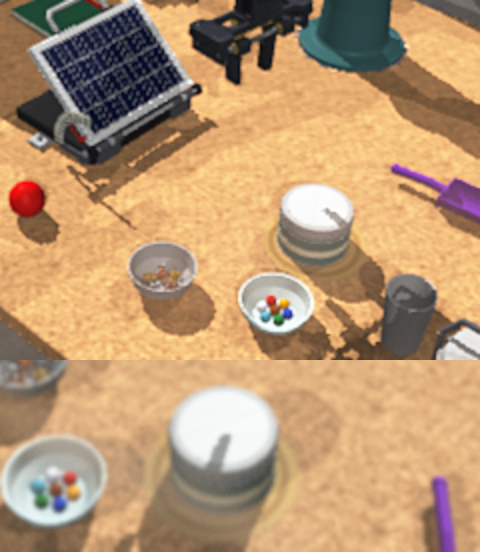

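Run:
```python
from h import *
print(tri({"scene":(388,244),"side":(313.3,289.4)},.072), "mat .5423 .286")
print(proj(C["scene"],(.5423,.286,.072)),proj(C["side"],(.5423,.286,.072)))
```

```text
(array([0.5398, 0.2845, 0.072 ]), array([ 1.1, -0.6, -0.7, -0.7, -0. ])) mat .5423 .286
[[389.05641029 244.01865879]] [[311.51590653 289.11690709]]
```

arm_command:
  deltas: [0,0,0,0,0.15,0,0,0,0,0.15,0,0,0,0,0.15,0,0,0,0,0.15,0,0,0,0,0.15,0,0,0,0,0.15,0,0,0,0,0.15,0,0,0,0,0.15,0,0,0,0,0.15,0,0,0,0,0.15,0,0,0,0,0.15,0,0,0,0,0.15]

```text
t: 15.1
position: [0.5113, 0.1184, 0.2131]
orientation: [[0.143, 0.989, -0.024], [0.99, -0.142, 0.021], [0.018, -0.027, -0.999]]
ft_force: [0.6, -0.2, 0.7]
gripper_width: 0.0507
```

The tin is about 3 mm from the mat centre. One last numeric check that the panel hasn't moved since release, then hand in.

Run:
```python
from h import *
import cv2
g=lambda i:cv2.cvtColor(i,cv2.COLOR_BGR2GRAY).astype(np.float32)
a=g(cv2.resize(cv2.imread("pics/p2.png"),(120,100),interpolation=cv2.INTER_AREA)); im=bot.camera("scene"); b=g(im[140:240,225:345])
r=(slice(8,70),slice(20,95)); print(cv2.phaseCorrelate(a[r].copy(),b[r].copy(),cv2.createHanningWindow((75,62),cv2.CV_32F)), abs(a[r]-b[r]).mean())
bot.hand_in(); print(bot.get_obs()["t"])
```

```text
((0.49622179980368486, 0.12833669026899486), 0.9041882054011027) 8.379785
the job is handed in; nothing more can be done
the job is handed in; nothing more can be done
```

I raised the panel to about 40 degrees, let go of it, slid the tin onto the mat and handed the job in at about 15 s. The hand-in gave no verdict.

- **Panel:** I gripped the handle and lifted it along its arc. The arm's motion put the tilt at 0.703 rad before release, and a fit to the camera pictures after release gave 0.701 ± 0.012, against a target of 0.698. I let go before 5 s and didn't touch the panel again.
- **Hinge check:** I compared the panel just after release with a picture about 9 s later. They matched within about 0.5 pixel, with a correlation of 0.90. The half pixel may come from resizing the earlier picture, and it is well inside the 3 degree tolerance.
- **Tin:** I pushed it low down between the two open fingers, without lifting it. It stayed upright, and readings at the ends of the pushes were 2 N or less. The last measurement put it at (0.540, 0.2845) and the mat at (0.542, 0.286), about 3 mm apart.
- **Picture agreement:** The two cameras disagreed by up to about 1 pixel on the tin, roughly 2 to 3 mm. The single-picture reading of the panel's corner was looser than the combined fit, at about 0.67 to 0.70 rad.
- **Other things:** The dish, bowl, ball, scoop, tumbler and notebook looked untouched in the pictures, but I didn't measure them again.

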